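# Sauce warmer: one click up and start

## Robot

A 7-joint arm with a two-finger parallel gripper is mounted at the origin on a cart in front of the work surface, level with it; the furniture and walls round the work are solid. World frame = base frame: x ahead of the robot, y to its left, z up, the work surface at z = 0. Lengths are in m, angles in degrees, forces in N, time in s.
With the tool pointing down it reaches from about 0.425 to 0.875 m from the base axis. Payload 4.7 kg.
Tool frame: the origin (TCP) lies at the very end of the fingers, on their centre line; the grasp point (between the pads) lies env.grip_point_offset behind it (env.grip_point_offset is the distance from the TCP to the grasp point, in m); z points along the fingers, y is the direction in which the jaws open and shut (so a half turn about z gives the same grasp; the last joint's range is limited). The gripper opens to 87 mm and grips with 3 to 60 N. Pads are 19 mm wide; open, the fingers measure 117 mm over their backs; the gripper's body (75 mm by 190 mm) begins 51 mm behind the grasp point.
Start: joints at [72.256, 18.392, -4.016, 83.108, 1.295, 78.541, -3.26], TCP at [0.207, -0.616, 0.223] pointing down, gripper open.
Joint ranges: [-163.93, 163.93], [-17.29, 119.83], [-79.2, 71.16], [3.27, 140.29], [-89.18, 269.18], [5.43, 117.66], [-154.24, 154.24]. Speed limits (degrees/s): [147.25, 147.25, 180, 180, 180, 180, 180].

## Interface

Orientations are given as [roll, pitch, yaw] about the fixed x, y, z axes, in that order (R = Rz(yaw) Ry(pitch) Rx(roll)).
In Python, from cell import env gives the robot as it stands.
- The arm moves only by the tool send_rows, never from a script. Its argument "plan" is a list of rows, each a list of 7 numbers: the finger opening in mm, from 0 to 87, then the shift along the tool's x, y, z in mm, then the turn, a rotation vector about the tool's x, y, z in rad. A call has 1 to 12 rows; each row shifts and turns the commanded pose from where the row before left it, along the tool's axes as they then stand; what a row does not reach is not made up. A row lasts 1/10 s, in which the tool goes at most 50 mm and 8.59 degrees, less where a joint would pass 70% of its speed; a pose out of reach is approached as far as the arm can. A call is refused whole if a number of a shift passes 50 or a number of a turn 0.15, either way. A call with a gripper value outside its range is refused whole. The fingers move at their own pace and stop on an object; "grip_force" is the grip in N (left out, the last holds). Time passes only in rows, so rows that do not move let the fingers close. It gives the time, the measured TCP pose, the force and the opening at its end, in the units of the state.
- env.get_obs(): the state, without advancing time (a new reading comes with each control period).
- env.read_camera(name): name is "side" or "top"; returns the picture (400x640x3 uint8, red, green, blue); there is no depth.
- env.get_calibration(name): a dict with "fx", "fy", "cx", "cy" (pixels), "extrinsics" (4x4, takes a point from camera to world coordinates). Camera axes: x right, y down, z forward; pixel columns grow to the right and rows downward; lengths in m; the calibration is good to about 2 mm. A picture is of the moment at which its call begins. get_calibration takes no time and is no camera call.
- env.sign_off(): hands the job in, once; it reports no verdict.
Trained networks look in the newest picture that a camera, given by its name, has taken for a name from the list of things; names that differ only in an ending like _2 or _b are one class to them, and where a whole thing is asked for, a point or a joint stands for the part that bears it (a point fixed in the world has none). Each returns a list of dicts, best first, with "confidence" (0 to 1); they miss things now and then, are a little off and sometimes report something else, mostly with a low value. They report only what shows in the picture. A call takes as long as a camera call. They do not tell look-alikes from the thing itself.
- env.regions_of(camera, query): "region" (400x640 bool, what is visible of it) and "rect" ([left, top, right, bottom] in pixels, round what is visible of it).
The state is a dict: "time_s": time; "qpos": joint angles; "joint_velocities": joint speeds; "effort": joint torques, N m; "tool_pos": TCP position; "tool_rot": TCP orientation; "force": force on the tool from outside, world axes, zero at the start; "wrist_torque": the same for the moment, N m; "grip_width": finger opening in m.
Only numpy, scipy, OpenCV 4.12 (cv2) and the standard library are available. Lean on these libraries where they do the work, as an engineer would, in place of code of your own. Each camera call takes 0.05 s, during which the arm holds its last target. There are 200 camera calls.

## Task

Turn up the heat under the sauce pot: with a fingertip on top of the ribbed thumbwheel of the warmer that carries the pot, gently roll the wheel away from the warmer's front edge by one click, from its lowest to its middle setting and no farther, and then press that warmer's round push button right down and let it come up. Only touch these controls; grip and lift nothing, leave the other warmer as it is, and do not disturb the pot, the jar or the pepper mill.

Things in the scene. Friction and masses are not known exactly. Their poses are not given: they have to be found in the camera images.
- warmer_a: The warmer that carries the sauce pot: steel, 280 (its x) x 180 (y) x 48 mm high, fixed. Origin: centre of its underside; x points from its front edge (controls) to its back, y to its left, z up. Hotplate 152 mm across at the back, centre 52 mm behind the origin, top 54 mm up. On the front strip: thumbwheel at left, push button at right. Stands left or right of warmer_b; yaw up to 0.3 rad.
- warmer_b: The other warmer, the same in every way (controls too) but with an empty hotplate. Same frame. To be left alone.
- wheel_a_crest (a point): Top of the pot's warmer's thumbwheel, not pressed: 58 mm above the worktop, 105 mm in front of the warmer's origin, 36 mm to its left; axes as the warmer's; fixed to it. The wheel is a grey-ribbed cylinder, radius 28 mm, 44 mm wide, its axis level along the warmer's y. Only its top 6 mm stands out of a black bezel (58 x 64 mm, top 52 mm above the worktop).
- wheel_a_axis (a point): Centre of that wheel, 28 mm below its top; moves down with it. The wheel is sprung: it yields up to 4 mm downward, with 1.5 N at first and 1.5 N more for each mm, then is solid. A fingertip that presses down on its top with about 4 to 7 N and moves level along the warmer's x carries it round by friction, 14 mm of travel a click.
- wheel_a (a joint): Turn of that wheel, rad, growing as its top rolls toward the warmer's back. Three clicks: 0 lowest (the start), 0.5 middle (the goal), 1.0 highest, stops just beyond 0 and 1.0. Let go between 0.25 and 0.75, it falls to 0.5. Passing the hump takes about 0.035 N m. A white rib is on the near slope at 0, on the very top in line with two white bezel marks at 0.5, on the far slope at 1.0.
- wheel_b (a joint): The same for the other warmer's thumbwheel; it stays at 0.
- button_a_top (a point): Centre of the top of the pot's warmer's push button when up: a round grey cap 28 mm across, top 64 mm above the worktop, 105 mm in front of the warmer's origin and 52 mm to its right (88 mm right of the wheel). Axes as the warmer's; the point moves with the cap.
- button_a (a joint): Travel of that button, m: 0 up, 0.006 fully down; its spring pushes back with 1.2 N at first and 4 N at the bottom, and raises it when let go.
- button_b (a joint): The same for the other warmer's button; not to be pressed.
- pot: White porcelain pot of sauce with a spoon in it, standing loose on the hotplate of warmer_a: 132 mm across, rim 78 mm above its foot (132 mm over the worktop), the spoon up to 132 mm above its foot and leaning toward the back. Origin: under its middle.
- jar: Jam jar with a green lid, 60 mm across, 75 mm tall, loose on the worktop to the right of both warmers. Origin at its foot.
- mill: Wooden pepper mill, 52 mm across, 160 mm tall, loose on the worktop to the left of both warmers. Origin at its foot.
Things that resemble listed ones, but are neither listed nor needed, are in the scene too. Leave any yellow look-alike of the pot alone.

How it is judged (in metres and radians):
On the way, in this order (a step that is already met when the one before it is completed fails the run):
1. the thumbwheel of the pot's warmer stands at its middle click (value of joint wheel_a between 0.38 and 0.62 rad), for 0.3 s.
2. that warmer's button is pressed down (all of step 1 and value of joint button_a above 0.0045 m), for 0.05 s.
At the end, for the whole second after the job is handed in: Pot's warmer: wheel at its middle click (0.5 rad, within 0.12), button pressed since and up again (within 1.5 mm). Other warmer: wheel below 0.15 rad, button up. Pot within 20 mm, and jar and mill within 30 mm, of where they stood (all of step 1 and value of joint each of button_a, button_b below 0.0015 m and value of joint wheel_b below 0.15 rad and distance of pot from where it was at the start of the episode below 0.02 m and linear speed of pot below 0.02 m/s and distance of each of jar, mill from where it was at the start of the episode below 0.03 m); the robot touches nothing.
It fails at once if the pot's warmer's wheel is turned past the middle click to the highest (value of joint wheel_a above 0.82 rad).
It fails at once if the other warmer's wheel is turned or its button pressed (value of joint wheel_b above 0.2 rad or value of joint button_b above 0.003 m).
It fails at once if the warmer is pressed roughly (over 40 N) instead of gently (contact force between the fingers and warmer_a above 40 N).
It fails at once if the pot is moved, lifted or tipped (distance of pot from where it was at the start of the episode above 0.02 m or angle between pot's own z axis and vertical above 0.3 rad).
It fails at once if the jar or the mill is moved or lifted (distance of any of jar, mill from where it was at the start of the episode above 0.03 m).
It also fails if it takes over 42 s, if anything falls off the work surface, if the arm or the gripper's body presses on something with over 40 N, if the wrist force passes 120 N, or if a joint passes its speed limit or range.

## Working session

There is one attempt and no reset: what is moved stays moved. The work goes in short steps, Python scripts to look and compute and a tool call to move; the robot and the scene stay as the last step left them, time stands still between calls to the robot, and variables do not carry over. Pictures are saved under pics/ and viewed, about 8 in all and at most 12, crops included, and the job is handed in when it is done.

Besides the shell and the picture viewer there is one more tool, called by a JSON object that holds its "name" and its "arguments", one argument or row to a line. send_rows: Moves the arm, as the interface text tells. Its arguments: {"type":"object","properties":{"plan":{"type":"array"},"grip_force":{"type":"number"}},"required":["plan"]}

```bash
ls; mkdir -p pics
python3 - <<'E'
from cell import env
import cv2,numpy as np
for n in("top","side"):
    im=env.read_camera(n); cv2.imwrite(f"pics/{n}0.png",im[:,:,::-1])
    c=env.get_calibration(n); print(n,c["fx"],c["fy"],c["cx"],c["cy"]); print(np.round(c["extrinsics"],4))
    for q in("warmer_a","wheel_a","button_a","pot"):
        for r in env.regions_of(n,q): 
            m=r["region"]; ys,xs=np.nonzero(m); print(q,round(r["confidence"],2),np.round(r["rect"],1),m.sum(),xs.mean().round(1),ys.mean().round(1))
print(env.get_obs(), env.grip_point_offset)
E
```

```text
pics
top 504.71317628367586 504.71317628367586 323.9496456828266 193.1033944695336
[[ 0.1176 -0.9005  0.4187 -0.2397]
 [-0.993  -0.1021  0.0593 -0.1062]
 [-0.0107 -0.4227 -0.9062  1.8674]
 [ 0.      0.      0.      1.    ]]
warmer_a 0.84 [255.2 162.8 324.6 238.8] 2333 288.8 205.0
warmer_a 0.84 [343.2 168.  402.3 242. ] 3128 371.4 202.2
wheel_a 0.55 [262.5 211.9 274.5 218. ] 62 269.7 213.7
wheel_a 0.45 [349.2 214.7 365.4 226.3] 88 356.0 219.8
wheel_a 0.39 [429.8 209.8 448.7 229.8] 231 437.7 219.3
pot 0.9 [222.5 145.4 257.6 182.8] 803 239.3 164.3
side 494.80943264061574 494.80943264061574 323.9913635151615 204.60909192314872
[[ 0.9392 -0.2292  0.2556  0.0631]
 [-0.3432 -0.6419  0.6857 -1.3253]
 [ 0.0068 -0.7318 -0.6815  1.3652]
 [ 0.      0.      0.      1.    ]]
warmer_a 0.9 [311.5 212.7 392.2 262.5] 3099 350.9 237.7
warmer_a 0.65 [276.9 165.  354.7 201.8] 1953 314.3 186.8
warmer_a 0.18 [318.8 223.6 322.5 231.3] 41 321.1 228.3
wheel_a 0.47 [288.5 170.  293.6 180.9] 49 290.6 174.6
button_a 0.43 [319.7 241.2 328.6 248.6] 41 324.9 245.0
pot 0.91 [312.3 154.3 343.2 186.4] 742 327.8 168.5
pot 0.89 [306.5 130.6 337.6 158.5] 597 322.0 143.1
{'time_s': 0.5, 'qpos': array([72.25580498, 18.39454056, -4.0177481 , 83.11161234,  1.2948455 ,
       78.54288576, -3.26045096]), 'joint_velocities': array([-0.04927833, -0.0280524 , -0.05967322, -0.0182262 ,  0.04304391,
       -0.01676113, -0.00114857]), 'effort': array([-2.99388348e-04, -4.90608108e+01, -4.02350267e-01, -3.12466407e+01,
       -6.34057797e-02,  3.45311605e-02,  4.05065907e-05]), 'tool_pos': array([ 0.20678802, -0.61620083,  0.22252143]), 'tool_rot': array([-1.79996103e+02,  2.34760049e-03,  1.85541634e+01]), 'force': array([ 0.06185747, -0.52095745, -0.29941166]), 'wrist_torque': array([ 0.00703898, -0.02037484, -0.03916967]), 'grip_width': 0.08709477375623599} 0.0187
```

Run:
```python
import cv2
a=cv2.imread("pics/top0.png")[120:270,200:460]; b=cv2.imread("pics/side0.png")[100:280,240:430]
cv2.imwrite("pics/c1.png",cv2.resize(a,None,fx=3,fy=3,interpolation=2)); cv2.imwrite("pics/c2.png",cv2.resize(b,None,fx=3,fy=3,interpolation=2))
```

```text
(no output)
```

View pics/c1.png

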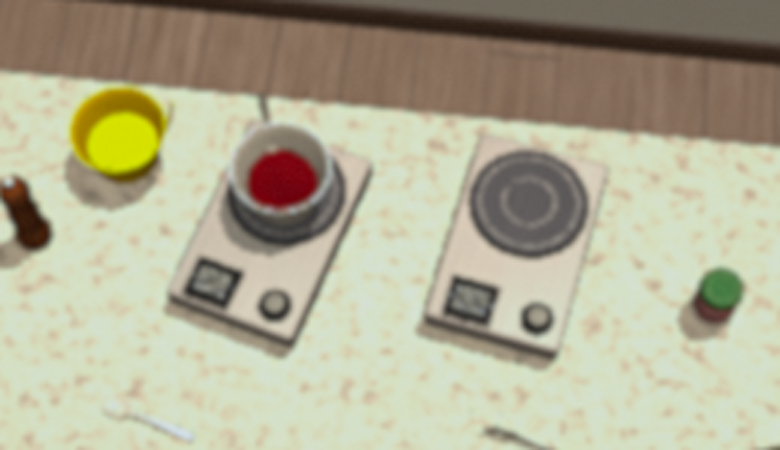

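View pics/c2.png

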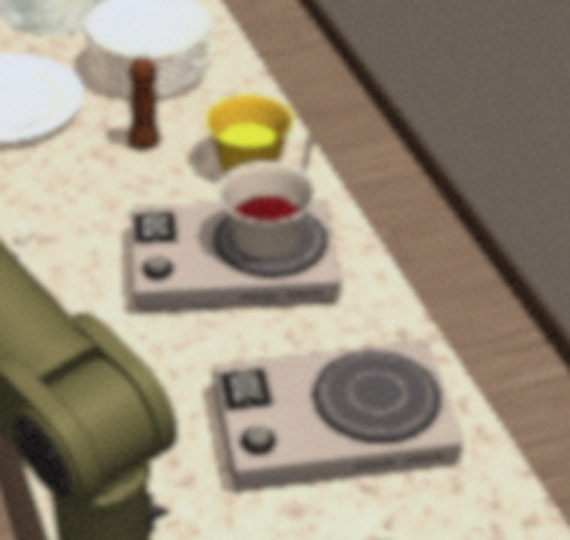

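The scene has two warmers. The left one (top-crop bezel at 213,283 and button at 274,304) carries the white pot with red sauce, so it is warmer_a. The yellow pot stands off to the left, and the right warmer's plate is empty. Next I fit the pose of warmer_a.

```bash
cat > h.py <<'E'
from cell import env
import numpy as np
from scipy.optimize import least_squares
def proj(n,P):
    c=env.get_calibration(n); T=np.linalg.inv(c["extrinsics"]); p=np.asarray(P)@T[:3,:3].T+T[:3,3]
    return np.c_[c["fx"]*p[:,0]/p[:,2]+c["cx"], c["fy"]*p[:,1]/p[:,2]+c["cy"]]
def world(L,s):
    L=np.asarray(L,float); c,k=np.cos(s[2]),np.sin(s[2])
    return np.c_[s[0]+c*L[:,0]-k*L[:,1], s[1]+k*L[:,0]+c*L[:,1], L[:,2]]
E
python3 - <<'E'
from h import *
FL,FR,BR=(-.14,.09,.048),(-.14,-.09,.048),(.14,-.09,.048); W=(-.105,.036,.052); B=(-.105,-.052,.062)
LT=[FL,FR,BR,W,B]; pt=np.array([(172,297),(290,340),(371,163),(213,283),(275,303)])/3+[200,120]
LS=[FL,FR,BR,W,B]; ps=np.array([(132,208),(133,291),(340,283),(155,227),(157,266)])/3+[240,100]
f=lambda s:np.r_[(proj("top",world(LT,s))-pt).ravel(),(proj("side",world(LS,s))-ps).ravel()]
r=least_squares(f,[.6,0.1,-.2],loss="soft_l1"); s=r.x; print(s,np.degrees(s[2])); print(f(s).reshape(-1,2).round(1))
print(world([(-.105,.036,.058),(-.105,-.052,.064)],s).round(4))
import cv2
for n,o in(("top",(230,150,330,250)),("side",(270,130,360,210))):
    k=6 if n=="top" else 7
    im=cv2.resize(cv2.imread(f"pics/{n}0.png")[o[1]:o[3],o[0]:o[2]],None,fx=k,fy=k,interpolation=2)
    def dr(L,col,z=1): cv2.polylines(im,[np.int32((proj(n,world(L,s))+.5-o[:2])*k)],True,col,1)
    dr([FL,FR,BR,(.14,.09,.048)],(0,255,0)); dr([(-.105+a*.029,.036+b*.032,.052) for a,b in((1,1),(1,-1),(-1,-1),(-1,1))],(0,0,255))
    t=np.linspace(0,6.28,24); dr(np.c_[-.105+.014*np.cos(t),-.052+.014*np.sin(t),0*t+.064],(255,0,0)); dr(np.c_[.052+.076*np.cos(t),.076*np.sin(t),0*t+.054],(255,0,255))
    cv2.imwrite(f"pics/f_{n}.png",im)
a=cv2.imread("pics/f_top.png");b=cv2.imread("pics/f_side.png")
E
python3 -c "
import cv2,numpy as np
a=cv2.resize(cv2.imread('pics/f_top.png'),(400,400));b=cv2.resize(cv2.imread('pics/f_side.png'),(400,356));c=np.zeros((400,800,3),'u1');c[:,:400]=a;c[:356,400:]=b;cv2.imwrite('pics/f.png',c)"
```

```text
[ 0.57869888  0.14308679 -0.26826118] -15.370233357469195
[[-2.1 -1.7]
 [ 0.9  0.1]
 [ 1.3 -1.1]
 [ 0.4 -0.4]
 [ 0.2 -0.2]
 [-1.5 -0.4]
 [-0.9  0.4]
 [ 0.2 -0.4]
 [-0.5  0.3]
 [-0.6 -0.6]]
[[0.487  0.2056 0.058 ]
 [0.4637 0.1208 0.064 ]]
```

View pics/f.png

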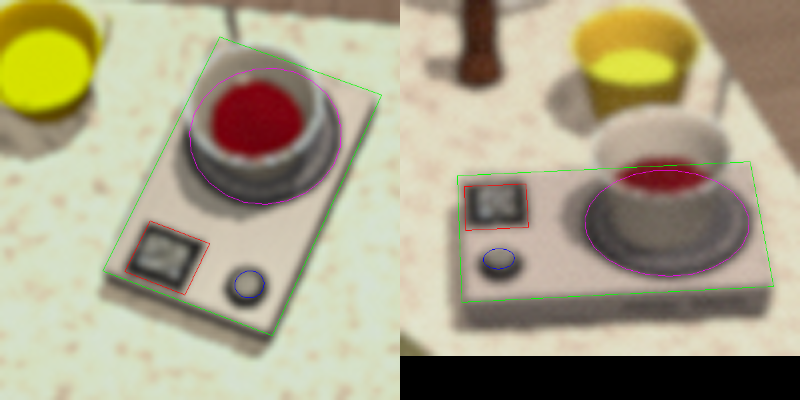

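The overlay matches the wheel and button: bezel at (167,258) and cap at (248,285) in the left half, each within about a pixel. The crest is at about (0.487, 0.206) and the button at (0.464, 0.121), with yaw -15.4°. I close the fingers and approach, staying high.

{"name": "send_rows", "arguments": {
  "plan": [
    [0,32,-24,0,0,0,0],
    [0,32,-24,0,0,0,0],
    [0,32,-24,0,0,0,0],
    [0,32,-24,0,0,0,0],
    [0,32,-24,0,0,0,0],
    [0,32,-24,0,0,0,0],
    [0,32,-24,0,0,0,0],
    [0,32,-24,0,0,0,0],
    [0,32,-24,0,0,0,0],
    [0,32,-24,0,0,0,0],
    [0,32,-24,0,0,0,0],
    [0,32,-24,0,0,0,0]
  ],
  "grip_force": 20
}}

```text
time_s: 1.7
tool_pos: [0.4799, -0.2197, 0.2229]
tool_rot: [179.9, -0.0, 18.5]
force: [0.8, -0.1, -0.2]
grip_width: 0.0029
```

{"name": "send_rows", "arguments": {
  "plan": [
    [0,11,-33,0,0,0,0],
    [0,11,-33,0,0,0,0],
    [0,11,-33,0,0,0,0],
    [0,11,-33,0,0,0,0],
    [0,11,-33,0,0,0,0],
    [0,11,-33,0,0,0,0],
    [0,11,-33,0,0,0,0],
    [0,11,-33,0,0,0,0],
    [0,11,-33,0,0,0,0],
    [0,11,-33,0,0,0,0],
    [0,11,-33,0,0,0,0],
    [0,11,-33,0,0,0,0]
  ]
}}

```text
time_s: 2.9
tool_pos: [0.4783, 0.1976, 0.2229]
tool_rot: [180.0, -0.1, 18.5]
force: [0.9, -0.4, -0.6]
grip_width: 0.0005
```

{"name": "send_rows", "arguments": {
  "plan": [
    [0,0,0,0,0,0,0.099],
    [0,0,0,0,0,0,0.099],
    [0,0,0,0,0,0,0.099],
    [0,0,0,0,0,0,0.099],
    [0,0,0,0,0,0,0.099],
    [0,0,0,0,0,0,0.097],
    [0,0,0,0,0,0,0],
    [0,0,0,0,0,0,0]
  ]
}}

```text
time_s: 3.7
tool_pos: [0.4783, 0.1964, 0.2226]
tool_rot: [180.0, -0.0, -15.2]
force: [-0.1, 0.0, 0.2]
grip_width: 0.0002
```

{"name": "send_rows", "arguments": {
  "plan": [
    [0,-1,-11,20,0,0,0],
    [0,0,0,30,0,0,0],
    [0,0,0,30,0,0,0],
    [0,0,0,30,0,0,0],
    [0,0,0,20,0,0,0],
    [0,0,0,15,0,0,0],
    [0,0,0,0,0,0,0],
    [0,0,0,0,0,0,0]
  ]
}}

```text
time_s: 4.5
tool_pos: [0.4807, 0.2075, 0.0781]
tool_rot: [-180.0, -0.0, -15.3]
force: [1.1, 0.2, -0.1]
grip_width: 0.0004
```

Run:
```python
from h import *
import cv2
o=env.get_obs(); p=o["tool_pos"]; print(p,o["tool_rot"],o["force"])
out=np.zeros((400,800,3),'u1')
for i,n in enumerate(("top","side")):
    im=env.read_camera(n)[:,:,::-1]; c=proj(n,[[.475,.17,.058]])[0].round().astype(int); x,y=c-25
    print(n,x,y,(proj(n,[p,[.487,.2056,.058]])-[x,y])*8+[400*i,0])
    out[:,400*i:400*i+400]=cv2.resize(im[y:y+50,x:x+50],(400,400),interpolation=2)
cv2.imwrite("pics/near.png",out)
```

```text
[0.4806834  0.20753063 0.07807763] [-1.79972502e+02 -2.36597645e-02 -1.53299077e+01] [ 1.09881635  0.1771127  -0.08252547]
top 255 192 [[119.64452664 166.23140957]
 [130.12051211 170.73535667]]
side 266 156 [[586.29497863 121.04426986]
 [600.66505243 150.85094134]]
```

View pics/near.png

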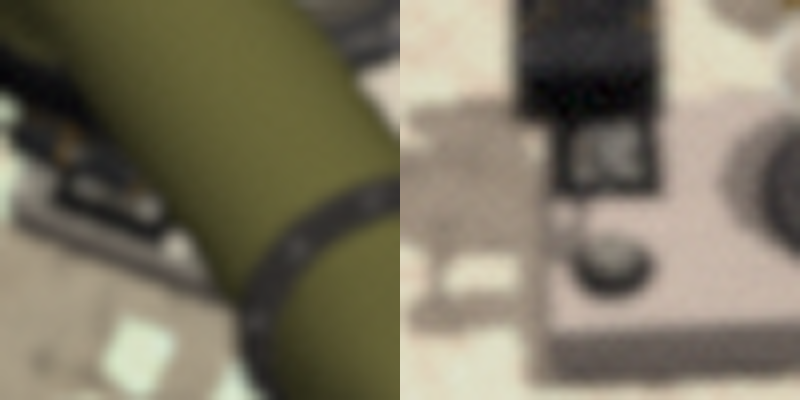

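The side view (right half) shows the fingertip ending at about (588,118), just above the wheel at (605,150), as projected. I descend slowly.

{"name": "send_rows", "arguments": {
  "plan": [
    [0,0,0,6,0,0,0],
    [0,0,0,6,0,0,0],
    [0,0,0,4,0,0,0],
    [0,0,0,2,0,0,0],
    [0,0,0,0,0,0,0],
    [0,0,0,0,0,0,0],
    [0,0,0,0,0,0,0]
  ]
}}

```text
time_s: 5.3
tool_pos: [0.4804, 0.2073, 0.0597]
tool_rot: [-180.0, -0.0, -15.4]
force: [0.6, 0.9, 0.8]
grip_width: 0.0003
```

{"name": "send_rows", "arguments": {
  "plan": [
    [0,0,0,1,0,0,0],
    [0,0,0,1,0,0,0],
    [0,0,0,0,0,0,0],
    [0,0,0,0,0,0,0]
  ]
}}

```text
time_s: 5.7
tool_pos: [0.4805, 0.2073, 0.0577]
tool_rot: [-180.0, -0.0, -15.4]
force: [0.2, 0.3, 1.9]
grip_width: 0.0007
```

{"name": "send_rows", "arguments": {
  "plan": [
    [0,0,0,1,0,0,0],
    [0,0,0,0,0,0,0],
    [0,0,0,0,0,0,0],
    [0,0,0,0,0,0,0]
  ]
}}

```text
time_s: 6.1
tool_pos: [0.4804, 0.2073, 0.0567]
tool_rot: [-180.0, -0.0, -15.4]
force: [0.3, -0.4, 3.0]
grip_width: 0.0002
```

{"name": "send_rows", "arguments": {
  "plan": [
    [0,0,0,0.8,0,0,0],
    [0,0,0,0.6,0,0,0],
    [0,0,0,0,0,0,0],
    [0,0,0,0,0,0,0]
  ]
}}

```text
time_s: 6.5
tool_pos: [0.4805, 0.2074, 0.0553]
tool_rot: [-180.0, -0.0, -15.4]
force: [-0.9, -0.5, 5.2]
grip_width: 0.0004
```

{"name": "send_rows", "arguments": {
  "plan": [
    [0,1,0,0,0,0,0],
    [0,1,0,0,0,0,0],
    [0,1,0,0,0,0,0],
    [0,1,0,0,0,0,0],
    [0,1,0,0,0,0,0],
    [0,1,0,0,0,0,0],
    [0,0,0,0,0,0,0],
    [0,0,0,0,0,0,0]
  ]
}}

```text
time_s: 7.3
tool_pos: [0.486, 0.2058, 0.0552]
tool_rot: [180.0, 0.0, -15.4]
force: [-0.1, 0.2, 4.7]
grip_width: 0.0006
```

{"name": "send_rows", "arguments": {
  "plan": [
    [0,1,0,0,0,0,0],
    [0,1,0,0,0,0,0],
    [0,1,0,0,0,0,0],
    [0,1,0,0,0,0,0],
    [0,0,0,0,0,0,0],
    [0,0,0,0,0,0,0]
  ]
}}

```text
time_s: 7.9
tool_pos: [0.4903, 0.2046, 0.0554]
tool_rot: [-180.0, -0.0, -15.4]
force: [-0.4, -0.4, 4.5]
grip_width: 0.0004
```

{"name": "send_rows", "arguments": {
  "plan": [
    [0,1,0,0,0,0,0],
    [0,1,0,0,0,0,0],
    [0,1,0,0,0,0,0],
    [0,1,0,0,0,0,0],
    [0,0,0,0,0,0,0],
    [0,0,0,0,0,0,0],
    [0,0,0,0,0,0,0]
  ]
}}

```text
time_s: 8.6
tool_pos: [0.4938, 0.2037, 0.0553]
tool_rot: [-180.0, -0.0, -15.4]
force: [-1.3, 0.6, 4.9]
grip_width: 0.0002
```

{"name": "send_rows", "arguments": {
  "plan": [
    [0,0,0,-3,0,0,0],
    [0,0,0,-7,0,0,0],
    [0,0,0,-20,0,0,0],
    [0,0,0,-30,0,0,0],
    [0,0,0,0,0,0,0],
    [0,0,0,0,0,0,0]
  ]
}}

```text
time_s: 9.2
tool_pos: [0.494, 0.2034, 0.1155]
tool_rot: [180.0, -0.1, -15.4]
force: [-0.6, 0.3, -0.4]
grip_width: 0.0
```

Run:
```python
from h import *
import cv2
a=cv2.imread("pics/side0.png"); b=np.mean([env.read_camera("side")[:,:,::-1].astype(float) for _ in range(4)],0).astype('u1')
cv2.imwrite("pics/s1.png",b)
f=lambda im:cv2.resize(im[162:198,272:308],(400,400),interpolation=2)
cv2.imwrite("pics/cmp.png",np.hstack([f(a),f(b)])); print(env.get_obs()["tool_pos"])
```

```text
[0.49290299 0.2030856  0.11394036]
```

View pics/cmp.png

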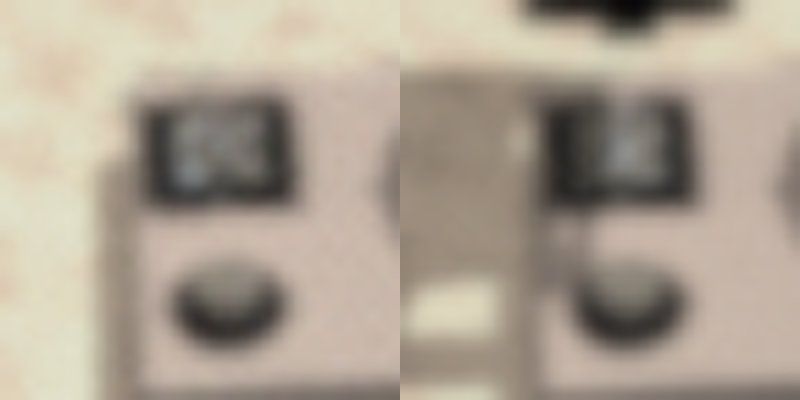

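The white rib has moved from the near slope (187,180 in the left half) to the wheel's middle (about 628,150 in the right half). Total finger travel was 14 mm, so the wheel is at its middle click. Next is the button.

{"name": "send_rows", "arguments": {
  "plan": [
    [0,-2,22,0,0,0,0],
    [0,-2,22,0,0,0,0],
    [0,-2,22,0,0,0,0],
    [0,-1,22,0,0,0,0],
    [0,0,0,20,0,0,0],
    [0,0,0,16,0,0,0],
    [0,0,0,8,0,0,0],
    [0,0,0,3,0,0,0],
    [0,0,0,0,0,0,0],
    [0,0,0,0,0,0,0]
  ]
}}

```text
time_s: 10.4
tool_pos: [0.4641, 0.1209, 0.0686]
tool_rot: [-180.0, -0.0, -15.3]
force: [0.6, 0.6, 0.5]
grip_width: 0.0005
```

{"name": "send_rows", "arguments": {
  "plan": [
    [0,0,0,1,0,0,0],
    [0,0,0,1,0,0,0],
    [0,0,0,1,0,0,0],
    [0,0,0,1,0,0,0],
    [0,0,0,0,0,0,0],
    [0,0,0,0,0,0,0],
    [0,0,0,0,0,0,0]
  ]
}}

```text
time_s: 11.1
tool_pos: [0.4638, 0.1205, 0.0642]
tool_rot: [180.0, -0.0, -15.4]
force: [0.1, -1.0, 1.1]
grip_width: 0.0005
```

{"name": "send_rows", "arguments": {
  "plan": [
    [0,0,0,1,0,0,0],
    [0,0,0,1,0,0,0],
    [0,0,0,1,0,0,0],
    [0,0,0,1,0,0,0],
    [0,0,0,1,0,0,0],
    [0,0,0,0,0,0,0],
    [0,0,0,0,0,0,0]
  ]
}}

```text
time_s: 11.8
tool_pos: [0.4638, 0.1205, 0.0592]
tool_rot: [180.0, -0.0, -15.4]
force: [-0.8, -0.5, 3.8]
grip_width: 0.0003
```

{"name": "send_rows", "arguments": {
  "plan": [
    [0,0,0,0.7,0,0,0],
    [0,0,0,0.5,0,0,0],
    [0,0,0,0,0,0,0],
    [0,0,0,0,0,0,0]
  ]
}}

```text
time_s: 12.2
tool_pos: [0.4639, 0.1205, 0.0584]
tool_rot: [180.0, -0.0, -15.4]
force: [-1.5, -0.7, 6.9]
grip_width: 0.0006
```

The reading is 6.9 N with the tip stopped about 0.4 mm short of its commanded height, so the button is bottomed. I lift and check.

{"name": "send_rows", "arguments": {
  "plan": [
    [0,0,0,-2,0,0,0],
    [0,0,0,-6,0,0,0],
    [0,0,0,-25,0,0,0],
    [0,0,0,-40,0,0,0],
    [0,0,0,-45,0,0,0],
    [0,-5,40,-30,0,0,0],
    [0,-5,40,0,0,0,0],
    [0,-5,40,0,0,0,0],
    [0,0,40,0,0,0,0],
    [0,0,40,0,0,0,0],
    [0,0,40,0,0,0,0],
    [0,0,0,0,0,0,0]
  ]
}}

```text
time_s: 13.4
tool_pos: [0.3835, -0.1114, 0.2053]
tool_rot: [179.9, 0.1, -15.9]
force: [-0.1, 0.1, -0.3]
grip_width: 0.0005
```

Run:
```python
from h import *
import cv2
s=[.5787,.1431,-.2683]; out=[]
for n,o in (("top",(235,145,315,225)),("side",(270,145,350,225))):
    b=np.mean([env.read_camera(n)[:,:,::-1].astype(float) for _ in range(4)],0).astype('u1')
    out.append(cv2.resize(b[o[1]:o[3],o[0]:o[2]],(400,400),interpolation=2))
    # rectified wheel, 0.5 mm/px, warmer x to the right
    src=np.float32([(0,0),(120,0),(120,120),(0,120)])
    q=np.float32(proj(n,world([(-.105-.03,.036+.03,.057),(-.105+.03,.036+.03,.057),(-.105+.03,.036-.03,.057),(-.105-.03,.036-.03,.057)],s)))
    for t,im in (("start",cv2.imread(f"pics/{n}0.png")),("now",b)):
        w=cv2.warpPerspective(im,cv2.getPerspectiveTransform(q,src),(120,120),flags=cv2.INTER_CUBIC)
        print(n,t,"profile from -20 mm by 4:",w[35:85,20:101:8].mean((0,2)).round())
    for q2 in("pot",): print([np.round(r["rect"],1) for r in env.regions_of(n,q2)])
cv2.imwrite("pics/end.png",np.hstack(out)); o=env.get_obs(); print(o["tool_pos"],o["force"],o["time_s"])
```

```text
top start profile from -20 mm by 4: [ 68. 107. 126. 123. 115. 114. 119. 125. 118.  87.  63.]
top now profile from -20 mm by 4: [ 63.  90. 103. 110. 123. 133. 133. 130. 119.  88.  62.]
[array([224.7, 144.3, 257.1, 181.4]), array([271. , 151. , 311.6, 196.1]), array([431.4, 212.9, 446. , 229.3])]
side start profile from -20 mm by 4: [ 61.  94. 120. 125. 116. 116. 117. 116. 109.  92.  63.]
side now profile from -20 mm by 4: [ 8.  9. 10. 10. 11. 11. 12. 17. 34. 51. 61.]
[array([305.5, 130.2, 336.2, 160.6]), array([311.2, 145.7, 342.8, 183.7]), array([293.2, 168. , 352.7, 204.5])]
[ 0.38591457 -0.10614114  0.20579218] [ 0.86056114 -0.47183931 -0.79381073] 13.9
```

View pics/end.png

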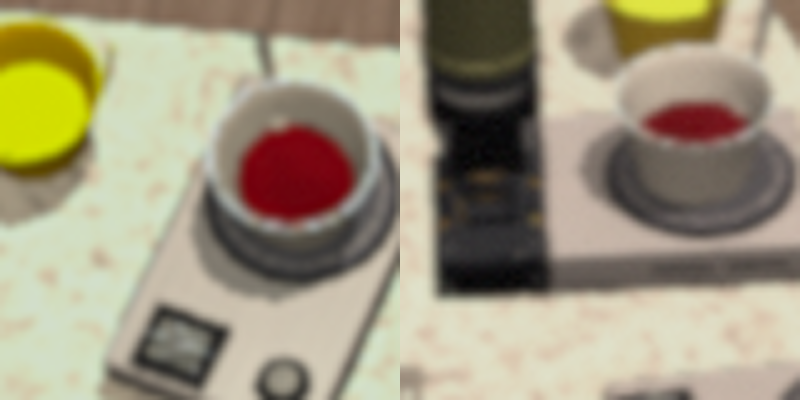

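The rib's brightness peak in the top view moved from about -12..-8 mm at the start to about 0..+4 mm now, so the wheel is at its middle click. The cap is up, the pot is unmoved and the gripper is clear of everything.

```bash
python3 -c "
from cell import env
print(env.sign_off())"
```

```text
the job is handed in; nothing more can be done
None
```

The job is handed in at about 14 s. I rolled the pot warmer's wheel from lowest to middle with the closed fingertips: about 5 N down, 14 mm toward the back. I then pressed its button to the bottom and released it.

**Last checks**
- **Wheel:** the white rib moved from the near slope to the top of the wheel. The side view after the roll and the top view at the end both show this. In the final side view the arm hid the wheel.
- **Button:** pushing in, it stopped with the tip at 58.4 mm and 6.9 N. In the final top view the cap looks up, though I did not measure its height.
- **Pot:** it looks unmoved in both final views.
- **Other warmer, jar and mill:** I did not image these again, but the tool's path stayed well clear of them.
- **Robot:** the gripper ended clear of everything at about 0.2 m up. Forces read within noise, under 1 N on each axis.

No check failed or disagreed.

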